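# Unlock the dial lock box on the glass media console

### The job

On the glass console stands a grey metal lock box with a numbered dial and a sliding latch on its lid. Turn the pointer of that dial to number 4 (the long mark is 0, and the ten marks count up clockwise seen from above), then slide the latch fully towards the dial to free the lid, leaving the dial at 4, and let go. The round volume knob standing beside the box is not the dial.

Things in the scene. Friction and masses are not known exactly. Their poses are not given: they have to be found in the camera images.
- dial (a joint): Combination dial's angle, rad, growing clockwise seen from above. 0 = pointer at the long mark, number 0; number n is at n x 0.628 (36 degrees), so 4 is at 2.513. Starts at 1.1 to 1.9, so turn it clockwise 0.6 to 1.4 rad. No detents, friction 0.04 N m; stays where left. Ten black marks on an aluminium plate; 0 lies towards latch_grip's +x from the dial.
- dial_grip (a point): Point on the dial's upright axis to grip at, 30 mm above the flat lid, which is 80 mm above the table. Black dial: disc of radius 24 mm, 9 mm high, and across it an upright bar 46 mm long, 12 mm thick, top 41 mm above the lid. The point's x runs along the bar to its pointer end (white line on top, small nib at the foot); z up.
- latch (a joint): How far the latch is slid open, m: 0 = locked (start), 0.025 = end stop, fully open. It moves towards the dial, friction about 1.5 N, and stays where left. Unless the dial is within about 12 degrees of 4, a hidden wheel blocks it after about 4 mm; when open it keeps the dial near 4.
- latch_grip (a point): Mid-point of the latch's upright steel fin, 28 mm above the lid: 12 mm thick (x), 30 mm long (y, the slide direction), top 40 mm above the lid; locked, 110 mm from the dial's axis. Axes are the box's: y from dial to latch, so it opens towards -y; z up. A steel keeper 20 mm high stands 40 mm off on +y. Grey box: 150 (x) x 220 (y) mm, 80 mm high, heavy, does not move.

How it is judged (in metres and radians):
On the way:
1. the dial is set to number 4 while the latch is still shut (value of joint dial between 2.303 and 2.723 rad and value of joint latch below 0.008 m), for 0.2 s.
At the end, for the whole second after the job is handed in: The latch is slid at least 18 mm of its 25 mm towards the dial and at rest, and the dial still points to number 4 within 12 degrees (value of joint dial between 2.303 and 2.723 rad and value of joint latch above 0.018 m and velocity of joint latch between -0.01 and 0.01 m/s); the robot touches nothing.
It also fails if it takes over 45 s, if anything falls off the work surface, if the arm or the gripper's body presses on something with over 40 N, if the wrist force passes 120 N, or if a joint passes its speed limit or range.

### The arm

A 6-joint arm with a two-finger parallel gripper is mounted at the origin on the work surface. World frame = base frame: x ahead of the robot, y to its left, z up, the work surface at z = 0. Lengths are in m, angles in degrees, forces in N, time in s.
With the tool pointing down it reaches from about 0.375 to 0.9 m from the base axis. Payload 3.1 kg.
Tool frame: the origin (TCP) lies at the very end of the fingers, on their centre line; the grasp point (between the pads) lies 19 mm behind it; z points along the fingers, y is the line along which they close (so a half turn about z gives the same grasp; the last joint's range is limited). The gripper opens to 87 mm and grips with 3 to 60 N. Pads are 19 mm wide; open, the fingers measure 117 mm over their backs; the gripper's body (75 mm by 190 mm) begins 51 mm behind the grasp point.
Start: joints at [63.455, 30.224, 82.088, -0, 67.689, -10.227], TCP at [0.176, 0.6, 0.223] pointing down, gripper open.
Joint ranges: [-176.69, 176.69], [-43.24, 126.21], [12.49, 139.97], [-82, 262], [0, 151.66], [-163.58, 163.58]. Speed limits (degrees/s): [159.86, 159.86, 180, 180, 180, 180].

### API

Orientations are given as a 3x3 rotation matrix whose columns are the frame's x, y, z axes.
In Python, from rig import bot gives the robot as it stands.
- The arm moves only by the tool move_arm, never from a script. Its argument "increments" is a list of rows, each an object with "xyz": the shift along the tool's x, y, z in mm, a list of three; "roll": the turn about the tool's z in rad; "grip": the opening in per cent of the stroke, from 0 (shut) to 100 (fully open). A call has 1 to 5 rows; each row shifts and turns the commanded pose from where the row before left it, along the tool's axes as they then stand; what a row does not reach is not made up. A row lasts 1/12 s, in which the tool goes at most 41.7 mm and 7.16 degrees, less where a joint would pass 70% of its speed; a pose out of reach is approached as far as the arm can. A call is refused whole if a number of a shift passes 41.7 or a number of a turn 0.125, either way. A call with a gripper value outside its range is refused whole. The fingers move at their own pace and stop on an object; the grip force is fixed at half the most. Time passes only in rows, so rows that do not move let the fingers close. It gives the time, the measured TCP pose, the force, the opening and the grip force at its end, in the units of the state.
- bot.read_state(): the state, without advancing time (a new reading comes with each control period).
- bot.capture(name): name is "side" or "top"; returns (picture, depth): 480x640x3 uint8, red, green, blue; 480x640 float32, m along the optical axis (not along the pixel's ray), 0 where there is no reading.
- bot.camera_model(name): a dict with "intrinsics" (3x3 intrinsics, pixels), "rvec" (rotation vector, rad) and "tvec" (3), from world to camera coordinates, as OpenCV has them. Camera axes: x right, y down, z forward; pixel columns grow to the right and rows downward; lengths in m; the calibration is good to about 2 mm. A picture is of the moment at which its call begins. camera_model takes no time and is no camera call.
- bot.hand_in(): hands the job in; it is judged then, once.
Trained networks look in the newest picture that a camera, given by its name, has taken for a name from the list of things; names that differ only in an ending like _2 or _b are one class to them, and where a whole thing is asked for, a point or a joint stands for the part that bears it (a point fixed in the world has none). Each returns a list of dicts, best first, with "conf" (0 to 1); they miss things now and then, are a little off and sometimes report something else, mostly with a low value. They report only what shows in the picture. A call takes as long as a camera call.
- bot.spot_in(label, camera): "at" ([x, y, z] in m, in the coordinates of the camera as it stood for that picture, good to about 4 mm: the middle of the surface that is visible of it).
- bot.trace(label, camera): "mask" (480x640 bool, what is visible of it).
The state is a dict: "time_s": time; "joint_positions": joint angles; "qvel": joint speeds; "tau": joint torques, N m; "position": TCP position; "tcp_rot": TCP orientation; "force": force on the tool from outside, world axes, zero at the start; "moment": the same for the moment, N m; "opening": opening from 0.0 (shut) to 1.0 (fully open); "grasp_force": force on a finger pad.
Only numpy, scipy, OpenCV 4.12 (cv2) and the standard library are available. Lean on these libraries where they do the work, as an engineer would, in place of code of your own. Each camera call takes 0.05 s, during which the arm holds its last target. There are 200 camera calls.

## Working session

There is one attempt and no reset: what is moved stays moved. The work goes in short steps, Python scripts to look and compute and a tool call to move; the robot and the scene stay as the last step left them, time stands still between calls to the robot, and variables do not carry over. Pictures are saved under pics/ and viewed, at most 10 in all, crops included, and the job is handed in when it is done.

Besides the shell and the picture viewer there is one more tool, called after "Emit:" as a command line: name --argument value ..., lists and objects as JSON in quotes. move_arm: Moves the arm, as the interface text tells. Its arguments: {"type":"object","properties":{"increments":{"type":"array"}},"required":["increments"]}

```bash
mkdir -p pics; cat > h.py <<'E'
import numpy as np,cv2
from rig import bot
def cam(n):
    m=bot.camera_model(n);R=cv2.Rodrigues(np.array(m["rvec"],float))[0];return np.array(m["intrinsics"]),R,np.array(m["tvec"],float).ravel()
def c2w(n,p):
    K,R,t=cam(n);return (np.atleast_2d(p)-t)@R
def px2w(n,uv,z):
    K,R,t=cam(n);uv=np.atleast_2d(uv).astype(float)
    d=np.c_[uv,np.ones(len(uv))]@np.linalg.inv(K).T@R;o=-R.T@t
    return o+d*((z-o[2])/d[:,2])[:,None]
def w2px(n,p):
    K,R,t=cam(n);q=(np.atleast_2d(p)@R.T+t)@K.T;return q[:,:2]/q[:,2:]
def save(n,f):
    im,d=bot.capture(n);cv2.imwrite("pics/"+f,im[:,:,::-1]);return im,d
E
python3 - <<'E'
from h import *
ims=[]
for n in("side","top"):
    im,d=save(n,n+"0.png");ims.append(im)
    K,R,t=cam(n);print(n,K[0,0],-R.T@t)
    for l in("dial_grip","latch_grip"):
        for r in bot.spot_in(l,n)[:3]: print(l,r["conf"],c2w(n,r["at"]).round(4))
cv2.imwrite("pics/both.png",cv2.resize(np.hstack(ims)[:,:,::-1],(800,300)))
s=bot.read_state();print(s["time_s"],s["tcp_rot"])
E
```

```text
side 566.0309334465057 [ 0.46378962 -0.4464774   0.54227899]
dial_grip 0.64 [[0.5296 0.0308 0.0902]]
latch_grip 0.94 [[0.5497 0.1307 0.0963]]
top 610.9261074370618 [0.50803552 0.06006138 0.86788568]
dial_grip 0.63 [[0.5333 0.0354 0.0866]]
dial_grip 0.52 [[0.5592 0.1476 0.0872]]
latch_grip 0.66 [[0.5332 0.0378 0.0867]]
latch_grip 0.61 [[0.5566 0.15   0.0885]]
0.3 [[-9.59713219e-01  2.80981212e-01 -3.09048620e-04]
 [ 2.80981357e-01  9.59713021e-01 -6.28052486e-04]
 [ 1.20127036e-04 -6.89587174e-04 -9.99999755e-01]]
```

View pics/top0.png

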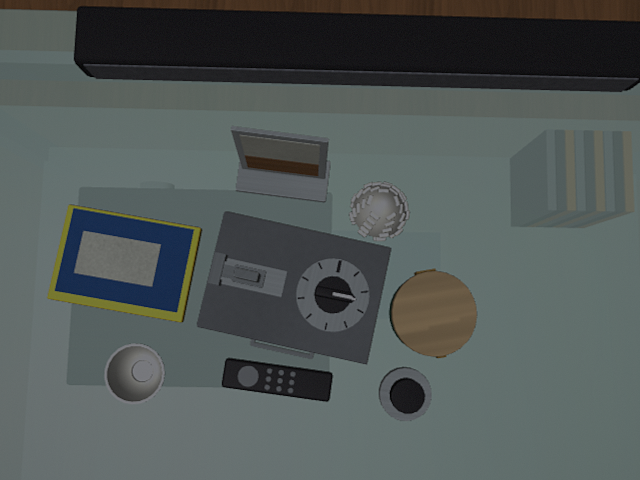

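The top view shows the box with its dial at about (333,295), long mark up at (338,266), white pointer towards (355,297), and the latch fin at about (245,275). I'll enlarge this area.

```bash
python3 - <<'E'
from h import *
im=cv2.imread("pics/top0.png")[205:370,190:400]
im=cv2.convertScaleAbs(cv2.resize(im,None,fx=3.6,fy=3.6,interpolation=cv2.INTER_CUBIC),alpha=1.6)
cv2.imwrite("pics/crop.png",im)
print(px2w("top",[(333,295),(338,266)],.08),px2w("top",[(333,295),(355,297)],.121),px2w("top",[(245,275)],.12))
print(px2w("top",[(225,212),(391,249),(366,363),(198,326)],.08))
E
```

```text
[[0.53298535 0.03787592 0.08      ]
 [0.57049776 0.03203899 0.08      ]] [[0.53168701 0.03903041 0.121     ]
 [0.52975079 0.01214859 0.121     ]] [[0.55409358 0.14696346 0.12      ]]
[[ 0.63809014  0.18031024  0.08      ]
 [ 0.59398867 -0.03653171  0.08      ]
 [ 0.44756996 -0.00554937  0.08      ]
 [ 0.49046998  0.20911326  0.08      ]]
```

View pics/crop.png

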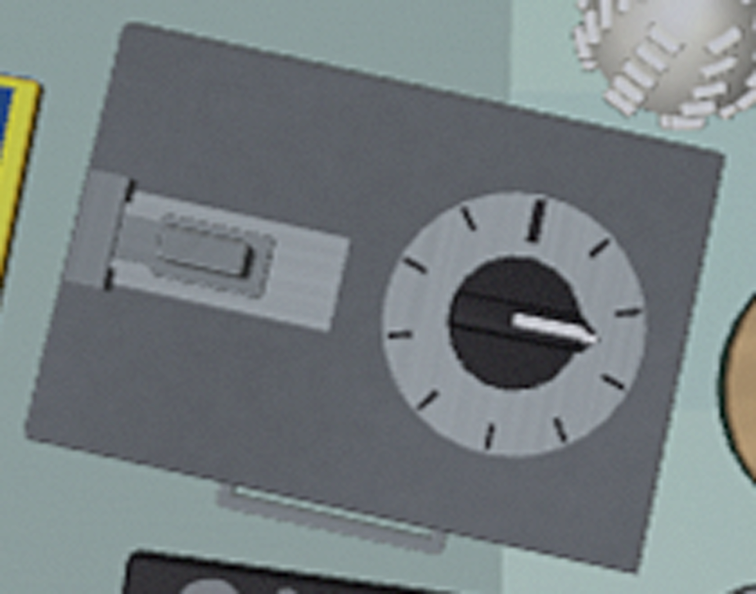

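The crop confirms it: the box is yawed about -11.4°, and the pointer is between marks 2 and 3 at roughly 1.6 rad. Before moving, I'll check how tall the neighbouring objects are.

```bash
python3 - <<'E'
from h import *
im,d=bot.capture("top")
K,R,t=cam("top")
v,u=np.mgrid[:480,:640]
P=(np.stack([(u-K[0,2])/K[0,0]*d,(v-K[1,2])/K[1,1]*d,d],-1)-t)@R
for n,(a,b,c,e) in dict(frame=(225,125,332,205),ball=(345,178,412,242),wood=(390,270,480,356),book=(45,200,200,325),knob=(376,366,436,420),cup=(100,340,168,405),lid=(260,320,290,335),fin=(235,268,252,280),disc=(313,290,355,302),bar=(75,5,640,95)).items():
    q=P[b:e,a:c][d[b:e,a:c]>0]; i=np.argsort(q[:,2])[int(.98*len(q))]; print(n,q[i].round(3))
E
```

```text
frame [0.727 0.1   0.142]
ball [ 0.656 -0.034  0.087]
wood [ 0.565 -0.088  0.057]
book [0.589 0.259 0.017]
knob [ 0.396 -0.069  0.041]
cup [0.462 0.311 0.045]
lid [0.5   0.1   0.082]
fin [0.56  0.156 0.121]
disc [0.534 0.056 0.123]
bar [0.889 0.378 0.064]
```

Emit:
move_arm --increments '[{"xyz": [-25, -22, 0], "roll": 0, "grip": 100}, {"xyz": [-25, -22, 0], "roll": 0, "grip": 100}, {"xyz": [-25, -22, 0], "roll": 0, "grip": 100}, {"xyz": [-25, -22, 0], "roll": 0, "grip": 100}, {"xyz": [-25, -22, 0], "roll": 0, "grip": 100}]'

```text
time_s: 0.77
position: [0.2651, 0.4579, 0.2226]
tcp_rot: [[-0.96, 0.28, 0.0], [0.28, 0.96, 0.0], [-0.0, 0.0, -1.0]]
force: [0.2, 0.6, -0.2]
opening: 0.996
grasp_force: 0.0
```

Emit:
move_arm --increments '[{"xyz": [-25, -22, 0], "roll": 0, "grip": 100}, {"xyz": [-25, -22, 0], "roll": 0, "grip": 100}, {"xyz": [-25, -22, 0], "roll": 0, "grip": 100}, {"xyz": [-25, -22, 0], "roll": 0, "grip": 100}, {"xyz": [-25, -22, 0], "roll": 0, "grip": 100}]'

```text
time_s: 1.18
position: [0.3543, 0.3171, 0.2228]
tcp_rot: [[-0.96, 0.281, 0.0], [0.281, 0.96, 0.0], [-0.0, 0.0, -1.0]]
force: [-0.1, 0.2, -0.4]
opening: 1.001
grasp_force: 0.0
```

Emit:
move_arm --increments '[{"xyz": [-25, -22, 0], "roll": 0, "grip": 100}, {"xyz": [-25, -22, 0], "roll": 0, "grip": 100}, {"xyz": [-25, -22, 0], "roll": 0, "grip": 100}, {"xyz": [-25, -22, 0], "roll": 0, "grip": 100}, {"xyz": [-25, -22, 0], "roll": 0, "grip": 100}]'

```text
time_s: 1.6
position: [0.4435, 0.1763, 0.2228]
tcp_rot: [[-0.96, 0.281, 0.001], [0.281, 0.96, 0.0], [-0.001, 0.0, -1.0]]
force: [-0.0, 0.2, 0.0]
opening: 0.999
grasp_force: 0.0
```

Emit:
move_arm --increments '[{"xyz": [-25, -22, 0], "roll": 0, "grip": 100}, {"xyz": [-25, -22, 0], "roll": 0, "grip": 100}, {"xyz": [-25, -22, 0], "roll": 0, "grip": 100}, {"xyz": [-25, -22, 0], "roll": 0, "grip": 100}, {"xyz": [-25, -22, 0], "roll": 0, "grip": 100}]'

```text
time_s: 2.02
position: [0.5325, 0.0354, 0.2227]
tcp_rot: [[-0.96, 0.281, 0.0], [0.281, 0.96, 0.0], [-0.0, 0.0, -1.0]]
force: [0.3, 1.0, -0.0]
opening: 1.001
grasp_force: 0.0
```

Emit:
move_arm --increments '[{"xyz": [0, 0, 0], "roll": 0.12, "grip": 100}, {"xyz": [0, 0, 0], "roll": 0.12, "grip": 100}, {"xyz": [0, 0, 0], "roll": 0.12, "grip": 100}, {"xyz": [0, 0, 0], "roll": 0.12, "grip": 100}, {"xyz": [0, 0, 0], "roll": 0.12, "grip": 100}]'

```text
time_s: 2.43
position: [0.5318, 0.0368, 0.2225]
tcp_rot: [[-0.628, 0.778, 0.0], [0.778, 0.628, 0.0], [0.0, 0.0, -1.0]]
force: [-0.2, 0.0, 0.4]
opening: 1.001
grasp_force: 0.0
```

Emit:
move_arm --increments '[{"xyz": [0, 0, 0], "roll": 0.12, "grip": 100}, {"xyz": [0, 0, 0], "roll": 0.12, "grip": 100}, {"xyz": [0, 0, 0], "roll": 0.12, "grip": 100}, {"xyz": [0, 0, 0], "roll": 0.12, "grip": 100}, {"xyz": [0, 0, 0], "roll": 0.12, "grip": 100}]'

```text
time_s: 2.85
position: [0.5318, 0.037, 0.2226]
tcp_rot: [[-0.08, 0.997, 0.0], [0.997, 0.08, -0.0], [-0.0, 0.0, -1.0]]
force: [-0.0, 0.3, 0.1]
opening: 0.999
grasp_force: 0.0
```

Emit:
move_arm --increments '[{"xyz": [0, 0, 0], "roll": 0.12, "grip": 100}, {"xyz": [0, 0, 0], "roll": 0.12, "grip": 100}, {"xyz": [0, 0, 0], "roll": 0.075, "grip": 100}, {"xyz": [0, 0, 0], "roll": 0, "grip": 100}, {"xyz": [0, 0, 0], "roll": 0, "grip": 100}]'

```text
time_s: 3.27
position: [0.5318, 0.037, 0.2226]
tcp_rot: [[0.225, 0.974, 0.0], [0.974, -0.225, -0.0], [-0.0, 0.0, -1.0]]
force: [0.4, -0.9, -0.1]
opening: 1.001
grasp_force: 0.0
```

Emit:
move_arm --increments '[{"xyz": [1, 1, 30], "roll": 0, "grip": 100}, {"xyz": [0, 0, 30], "roll": 0, "grip": 100}, {"xyz": [0, 0, 25], "roll": 0, "grip": 100}, {"xyz": [0, 0, 20], "roll": 0, "grip": 100}, {"xyz": [0, 0, 12], "roll": 0, "grip": 100}]'

```text
time_s: 3.68
position: [0.5317, 0.0379, 0.1033]
tcp_rot: [[0.225, 0.974, -0.004], [0.974, -0.225, 0.0], [-0.0, -0.004, -1.0]]
force: [-0.6, -0.1, -0.5]
opening: 0.998
grasp_force: 0.0
```

Emit:
move_arm --increments '[{"xyz": [0, 0, 5], "roll": 0, "grip": 100}, {"xyz": [0, 0, 5], "roll": 0, "grip": 100}, {"xyz": [0, 0, 0], "roll": 0, "grip": 60}, {"xyz": [0, 0, 0], "roll": 0, "grip": 40}, {"xyz": [0, 0, 0], "roll": 0, "grip": 40}]'

```text
time_s: 4.1
position: [0.5338, 0.0377, 0.0965]
tcp_rot: [[0.227, 0.974, 0.002], [0.974, -0.227, -0.0], [0.0, 0.002, -1.0]]
force: [-0.5, -0.5, 0.4]
opening: 0.857
grasp_force: 0.0
```

```bash
python3 - <<'E'
from h import *
s=bot.read_state();print(s["position"],s["force"],s["opening"])
im,d=bot.capture("side")
u,v=w2px("side",[[.535,.08,.1]])[0].astype(int);print(u,v)
c=im[max(v-130,0):v+130,max(u-180,0):u+180][:,:,::-1]
cv2.imwrite("pics/s1.png",cv2.convertScaleAbs(cv2.resize(c,None,fx=2.2,fy=2.2),alpha=1.5))
E
```

```text
[0.53377226 0.03769741 0.0964645 ] [-0.46468188 -0.4659767   0.4023091 ] 0.8565153327650918
270 264
```

View pics/s1.png

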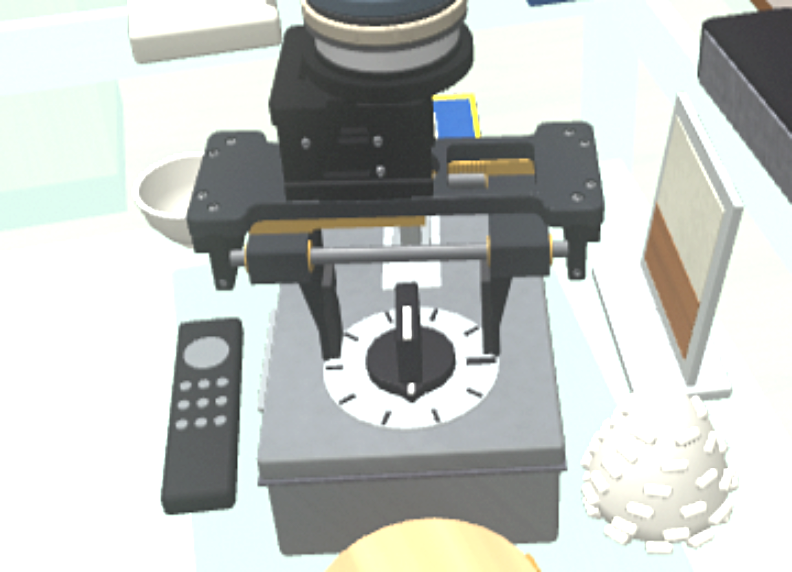

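The fingers straddle the bar, which sits centred at about (408,330), with the nib at (411,390). Next I close.

Emit:
move_arm --increments '[{"xyz": [0, 0, 0], "roll": 0, "grip": 30}, {"xyz": [0, 0, 0], "roll": 0, "grip": 25}, {"xyz": [0, 0, 0], "roll": 0, "grip": 0}, {"xyz": [0, 0, 0], "roll": 0, "grip": 0}, {"xyz": [0, 0, 0], "roll": 0, "grip": 0}]'

```text
time_s: 4.57
position: [0.533, 0.0378, 0.0957]
tcp_rot: [[0.227, 0.974, 0.0], [0.974, -0.227, -0.0], [0.0, 0.0, -1.0]]
force: [-0.3, 0.0, 0.1]
opening: 0.433
grasp_force: 0.0
```

Emit:
move_arm --increments '[{"xyz": [0, 0, 0], "roll": 0, "grip": 0}, {"xyz": [0, 0, 0], "roll": 0, "grip": 0}, {"xyz": [0, 0, 0], "roll": 0, "grip": 0}, {"xyz": [0, 0, 0], "roll": 0, "grip": 0}, {"xyz": [0, 0, 0], "roll": 0, "grip": 0}]'

```text
time_s: 4.98
position: [0.5324, 0.0379, 0.0955]
tcp_rot: [[0.227, 0.974, -0.001], [0.974, -0.227, 0.0], [-0.0, -0.001, -1.0]]
force: [-1.1, -0.1, 0.6]
opening: 0.135
grasp_force: 30.0
```

Emit:
move_arm --increments '[{"xyz": [0, 0, 0], "roll": 0.1, "grip": 0}, {"xyz": [0, 0, 0], "roll": 0.1, "grip": 0}, {"xyz": [0, 0, 0], "roll": 0.1, "grip": 0}, {"xyz": [0, 0, 0], "roll": 0.1, "grip": 0}, {"xyz": [0, 0, 0], "roll": 0.1, "grip": 0}]'

```text
time_s: 5.4
position: [0.5325, 0.0379, 0.0955]
tcp_rot: [[0.67, 0.743, -0.001], [0.743, -0.67, 0.0], [-0.001, -0.001, -1.0]]
force: [-1.0, -0.5, 0.9]
opening: 0.135
grasp_force: 30.0
```

Emit:
move_arm --increments '[{"xyz": [0, 0, 0], "roll": 0.1, "grip": 0}, {"xyz": [0, 0, 0], "roll": 0.1, "grip": 0}, {"xyz": [0, 0, 0], "roll": 0.1, "grip": 0}, {"xyz": [0, 0, 0], "roll": 0.1, "grip": 0}, {"xyz": [0, 0, 0], "roll": 0.01, "grip": 0}]'

```text
time_s: 5.82
position: [0.5325, 0.0378, 0.0955]
tcp_rot: [[0.909, 0.417, -0.001], [0.417, -0.909, 0.0], [-0.001, -0.0, -1.0]]
force: [-0.6, -0.6, 1.4]
opening: 0.135
grasp_force: 30.0
```

Emit:
move_arm --increments '[{"xyz": [0, 0, 0], "roll": 0, "grip": 0}, {"xyz": [0, 0, 0], "roll": 0, "grip": 0}, {"xyz": [0, 0, 0], "roll": 0, "grip": 0}, {"xyz": [0, 0, 0], "roll": 0, "grip": 50}, {"xyz": [0, 0, 0], "roll": 0, "grip": 80}]'

```text
time_s: 6.23
position: [0.5337, 0.0377, 0.0957]
tcp_rot: [[0.908, 0.419, 0.002], [0.419, -0.908, -0.0], [0.001, 0.001, -1.0]]
force: [0.0, -0.1, 0.5]
opening: 0.216
grasp_force: 0.0
```

Emit:
move_arm --increments '[{"xyz": [0, 0, 0], "roll": 0, "grip": 80}, {"xyz": [0, 0, 0], "roll": 0, "grip": 80}, {"xyz": [0, 0, 0], "roll": 0, "grip": 80}, {"xyz": [0, 0, 0], "roll": 0, "grip": 80}, {"xyz": [0, 0, 0], "roll": 0, "grip": 80}]'

```text
time_s: 6.65
position: [0.5331, 0.0378, 0.0956]
tcp_rot: [[0.908, 0.419, 0.0], [0.419, -0.908, -0.0], [0.0, 0.0, -1.0]]
force: [-0.0, -0.8, -0.0]
opening: 0.577
grasp_force: 0.0
```

```bash
python3 - <<'E'
from h import *
s=bot.read_state();print(s["position"],s["force"],s["opening"])
im,d=bot.capture("side")
u,v=w2px("side",[[.535,.06,.1]])[0].astype(int);print(u,v)
c=im[max(v-60,0):v+70,max(u-90,0):u+90][:,:,::-1]
cv2.imwrite("pics/s2.png",cv2.convertScaleAbs(cv2.resize(c,None,fx=4.2,fy=4.2,interpolation=cv2.INTER_CUBIC),alpha=1.3))
E
```

```text
[0.53309504 0.03776554 0.09556425] [-0.00275427 -0.78982116 -0.03557028] 0.5773395858656019
273 274
```

View pics/s2.png

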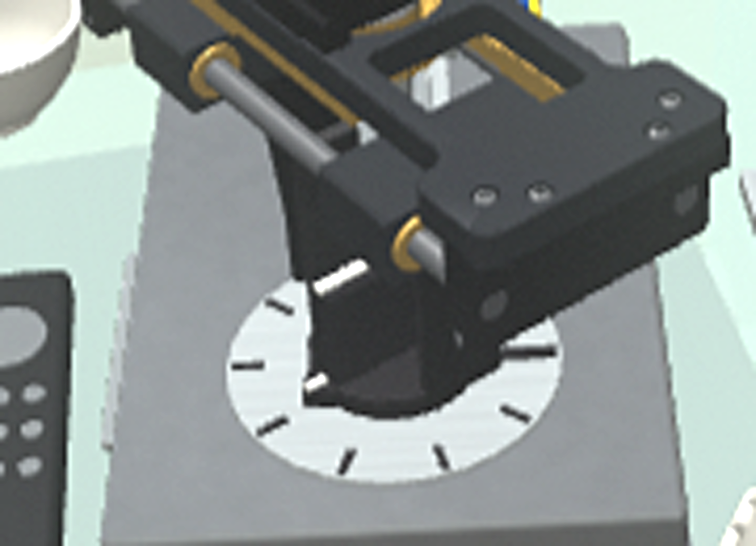

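Emit:
move_arm --increments '[{"xyz": [0, 0, 0], "roll": 0, "grip": 100}, {"xyz": [0, 0, -10], "roll": 0, "grip": 100}, {"xyz": [0, 0, -20], "roll": 0, "grip": 100}, {"xyz": [0, 0, -30], "roll": 0, "grip": 100}, {"xyz": [0, 0, -30], "roll": 0, "grip": 100}]'

```text
time_s: 7.12
position: [0.5322, 0.0379, 0.1865]
tcp_rot: [[0.908, 0.418, -0.002], [0.418, -0.908, 0.0], [-0.002, -0.001, -1.0]]
force: [0.2, -0.4, -0.2]
opening: 0.969
grasp_force: 0.0
```

Emit:
move_arm --increments '[{"xyz": [0, 0, 0], "roll": -0.12, "grip": 100}, {"xyz": [0, 0, 0], "roll": -0.12, "grip": 100}, {"xyz": [0, 0, 0], "roll": -0.12, "grip": 100}, {"xyz": [0, 0, 0], "roll": -0.12, "grip": 100}, {"xyz": [0, 0, 0], "roll": -0.12, "grip": 100}]'

```text
time_s: 7.53
position: [0.533, 0.0378, 0.1865]
tcp_rot: [[0.508, 0.861, 0.001], [0.861, -0.508, -0.0], [0.0, 0.001, -1.0]]
force: [0.2, 0.3, -0.6]
opening: 1.005
grasp_force: 0.0
```

Emit:
move_arm --increments '[{"xyz": [0, 0, 0], "roll": -0.12, "grip": 100}, {"xyz": [0, 0, 0], "roll": -0.12, "grip": 100}, {"xyz": [0, 0, 0], "roll": -0.1, "grip": 100}, {"xyz": [30, 0, 0], "roll": 0, "grip": 100}, {"xyz": [30, 0, 0], "roll": 0, "grip": 100}]'

```text
time_s: 7.95
position: [0.5451, 0.0961, 0.1864]
tcp_rot: [[0.201, 0.98, 0.001], [0.98, -0.201, -0.0], [-0.0, 0.001, -1.0]]
force: [0.2, 0.4, 0.4]
opening: 0.998
grasp_force: 0.0
```

Emit:
move_arm --increments '[{"xyz": [30, 0, 0], "roll": 0, "grip": 100}, {"xyz": [20, 0, 0], "roll": 0, "grip": 100}, {"xyz": [0, 0, 0], "roll": 0, "grip": 100}, {"xyz": [0, 0, 0], "roll": 0, "grip": 100}, {"xyz": [0, 0, 0], "roll": 0, "grip": 100}]'

```text
time_s: 8.37
position: [0.5544, 0.1451, 0.1859]
tcp_rot: [[0.197, 0.98, -0.0], [0.98, -0.197, -0.001], [-0.001, -0.0, -1.0]]
force: [0.5, -0.5, 0.9]
opening: 0.997
grasp_force: 0.0
```

```bash
python3 - <<'E'
from h import *
s=bot.read_state();print(s["position"],s["force"],s["opening"])
a,_=bot.capture("side")
b,_=bot.capture("top")
u,v=w2px("side",[[.545,.09,.1]])[0].astype(int)
c=a[v-85:v+90,u-110:u+110]
e=b[205:380,190:410]
o=np.hstack([c,e])[:,:,::-1]
cv2.imwrite("pics/s3.png",cv2.convertScaleAbs(cv2.resize(o,None,fx=1.8,fy=1.8,interpolation=cv2.INTER_CUBIC),alpha=1.4))
for r in bot.spot_in("latch_grip","side")[:3]: print(r["conf"],c2w("side",r["at"]).round(4))
E
```

```text
[0.55443106 0.14512969 0.1858721 ] [ 0.47069169 -0.46832699  0.87922724] 0.9967417891173582
0.65 [[0.5522 0.1292 0.0993]]
```

View pics/s3.png

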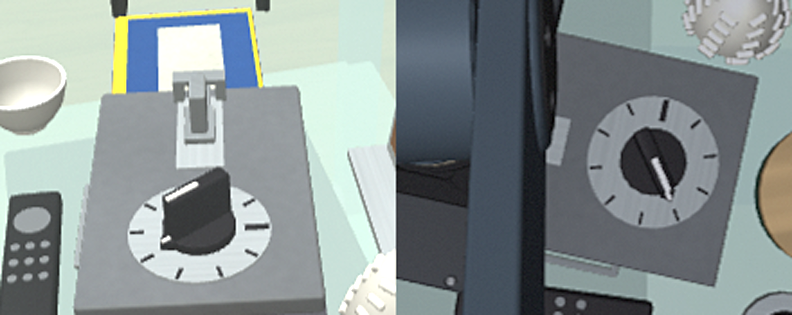

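The pointer (tip at 671,197) aligns with mark 4 (676,214) to within about 2°. The latch fin is at about (200,105) in the left half, with nothing in the way. I'll descend onto it.

Emit:
move_arm --increments '[{"xyz": [0, 0, 30], "roll": 0, "grip": 80}, {"xyz": [0, 0, 25], "roll": 0, "grip": 80}, {"xyz": [0, 0, 20], "roll": 0, "grip": 80}, {"xyz": [0, 0, 12], "roll": 0, "grip": 80}, {"xyz": [0, 0, 6], "roll": 0, "grip": 80}]'

```text
time_s: 8.93
position: [0.5534, 0.1445, 0.0907]
tcp_rot: [[0.199, 0.98, -0.004], [0.98, -0.199, -0.0], [-0.001, -0.004, -1.0]]
force: [-1.3, 0.3, 0.6]
opening: 0.811
grasp_force: 0.0
```

Emit:
move_arm --increments '[{"xyz": [0, 0, 0], "roll": 0, "grip": 30}, {"xyz": [0, 0, 0], "roll": 0, "grip": 0}, {"xyz": [0, 0, 0], "roll": 0, "grip": 0}, {"xyz": [0, 0, 0], "roll": 0, "grip": 0}, {"xyz": [0, 0, 0], "roll": 0, "grip": 0}]'

```text
time_s: 9.35
position: [0.5554, 0.1456, 0.0936]
tcp_rot: [[0.198, 0.98, 0.002], [0.98, -0.198, 0.0], [0.001, 0.002, -1.0]]
force: [-0.1, 0.3, 0.6]
opening: 0.507
grasp_force: 0.0
```

Emit:
move_arm --increments '[{"xyz": [0, 0, 0], "roll": 0, "grip": 0}, {"xyz": [0, 0, 0], "roll": 0, "grip": 0}, {"xyz": [0, 0, 0], "roll": 0, "grip": 0}, {"xyz": [0, 0, 0], "roll": 0, "grip": 0}, {"xyz": [0, 0, 0], "roll": 0, "grip": 0}]'

```text
time_s: 9.77
position: [0.5542, 0.1458, 0.0926]
tcp_rot: [[0.198, 0.98, -0.001], [0.98, -0.198, 0.0], [-0.0, -0.001, -1.0]]
force: [2.3, 0.5, 4.7]
opening: 0.136
grasp_force: 30.0
```

Gripped. I'll slide 25 mm along tool -x (towards the dial), in steps.

Emit:
move_arm --increments '[{"xyz": [-3, 0, 0], "roll": 0, "grip": 0}, {"xyz": [-3, 0, 0], "roll": 0, "grip": 0}, {"xyz": [-3, 0, 0], "roll": 0, "grip": 0}, {"xyz": [-3, 0, 0], "roll": 0, "grip": 0}, {"xyz": [0, 0, 0], "roll": 0, "grip": 0}]'

```text
time_s: 10.18
position: [0.5517, 0.1332, 0.0926]
tcp_rot: [[0.198, 0.98, -0.001], [0.98, -0.198, -0.0], [-0.001, -0.001, -1.0]]
force: [-3.1, 1.2, 2.7]
opening: 0.134
grasp_force: 30.0
```

Emit:
move_arm --increments '[{"xyz": [-4, 0, 0], "roll": 0, "grip": 0}, {"xyz": [-4, 0, 0], "roll": 0, "grip": 0}, {"xyz": [-3, 0, 0], "roll": 0, "grip": 0}, {"xyz": [-2, 0, 0], "roll": 0, "grip": 0}, {"xyz": [0, 0, 0], "roll": 0, "grip": 0}]'

```text
time_s: 10.6
position: [0.5493, 0.1212, 0.0926]
tcp_rot: [[0.199, 0.98, -0.001], [0.98, -0.199, 0.001], [0.001, -0.001, -1.0]]
force: [-3.2, 3.7, 3.6]
opening: 0.14
grasp_force: 30.0
```

Slid 25 mm. Now I'll release, go up, and check.

Emit:
move_arm --increments '[{"xyz": [0, 0, 0], "roll": 0, "grip": 40}, {"xyz": [0, 0, 0], "roll": 0, "grip": 80}, {"xyz": [0, 0, 0], "roll": 0, "grip": 80}, {"xyz": [0, 0, 0], "roll": 0, "grip": 80}, {"xyz": [0, 0, 0], "roll": 0, "grip": 80}]'

```text
time_s: 11.02
position: [0.5503, 0.1208, 0.0925]
tcp_rot: [[0.198, 0.98, 0.001], [0.98, -0.198, -0.0], [-0.0, 0.001, -1.0]]
force: [-0.1, -0.1, -0.0]
opening: 0.42
grasp_force: 0.0
```

Emit:
move_arm --increments '[{"xyz": [0, 0, 0], "roll": 0, "grip": 80}, {"xyz": [0, 0, -10], "roll": 0, "grip": 80}, {"xyz": [0, 0, -25], "roll": 0, "grip": 80}, {"xyz": [0, 0, -35], "roll": 0, "grip": 80}, {"xyz": [0, 0, -35], "roll": 0, "grip": 80}]'

```text
time_s: 11.43
position: [0.549, 0.1211, 0.1985]
tcp_rot: [[0.198, 0.98, -0.002], [0.98, -0.198, -0.0], [-0.001, -0.002, -1.0]]
force: [0.0, 1.1, 0.0]
opening: 0.77
grasp_force: 0.0
```

Emit:
move_arm --increments '[{"xyz": [30, 0, -10], "roll": 0, "grip": 80}, {"xyz": [35, 0, -10], "roll": 0, "grip": 80}, {"xyz": [35, 0, 0], "roll": 0, "grip": 80}, {"xyz": [30, 0, 0], "roll": 0, "grip": 80}, {"xyz": [0, 0, 0], "roll": 0, "grip": 80}]'

```text
time_s: 11.85
position: [0.5766, 0.2539, 0.2191]
tcp_rot: [[0.193, 0.981, 0.004], [0.981, -0.193, 0.004], [0.004, 0.004, -1.0]]
force: [1.1, -0.5, -0.1]
opening: 0.801
grasp_force: 0.0
```

Emit:
move_arm --increments '[{"xyz": [0, 0, 0], "roll": 0, "grip": 80}, {"xyz": [0, 0, 0], "roll": 0, "grip": 80}, {"xyz": [0, 0, 0], "roll": 0, "grip": 80}, {"xyz": [0, 0, 0], "roll": 0, "grip": 80}, {"xyz": [0, 0, 0], "roll": 0, "grip": 80}]'

```text
time_s: 12.27
position: [0.5755, 0.2474, 0.2176]
tcp_rot: [[0.199, 0.98, -0.0], [0.98, -0.199, -0.0], [-0.0, -0.0, -1.0]]
force: [0.4, -0.2, -0.1]
opening: 0.802
grasp_force: 0.0
```

```bash
python3 - <<'E'
from h import *
s=bot.read_state();print(s["time_s"],s["position"],s["force"],s["opening"])
a,_=bot.capture("side")
b,_=bot.capture("top")
u,v=w2px("side",[[.545,.09,.1]])[0].astype(int)
c=a[v-85:v+90,u-110:u+110]
e=b[205:380,190:410]
o=np.hstack([c,e])[:,:,::-1]
cv2.imwrite("pics/s4.png",cv2.convertScaleAbs(cv2.resize(o,None,fx=1.8,fy=1.8,interpolation=cv2.INTER_CUBIC),alpha=1.4))
E
```

```text
12.2667 [0.5754538  0.24740003 0.2175798 ] [ 0.44863174 -0.15783613 -0.08576711] 0.8020416800751412
```

View pics/s4.png

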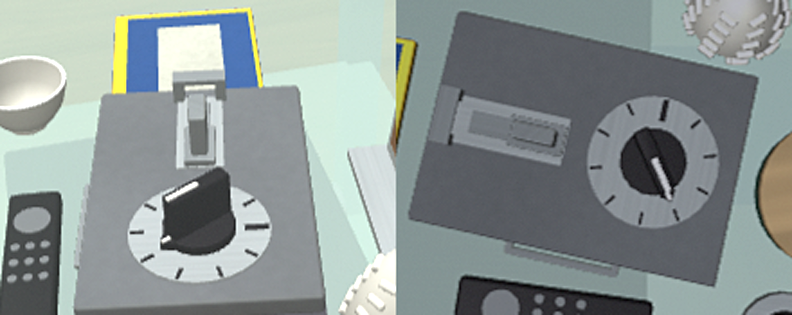

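The latch fin has moved fully towards the dial (now at about (535,133) in the right half). The pointer is still at mark 4, and the arm is clear.

```bash
python3 -c "
from rig import bot
print(bot.hand_in())"
```

```text
the job is handed in; nothing more can be done
None
```

The dial is set to 4 (within about 2° in the top view), the latch is slid about 25 mm open, the arm is clear of everything, and the job was handed in at about 12.4 s; no verdict came back.

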